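Ready the table grill: seat the grease tray by feel and set the child-safe dial

TASK

Get the table grill ready for cooking. Put the steel grease tray lengthways into the channel along the grill's front and, without forcing it, slide it along the channel's cover plate until it drops through the plate's window and sits flat on the channel floor; let go of it there. Set the child-safe dial to the two-dot mark (pull it up to unlock it, turn it, push it fully back in; never force it round while it is in), and leave the pepper mill and the salt shaker where they are.

Things in the scene. Friction and masses are not known exactly. Their poses are not given: they have to be found in the camera images.
- grill: Grey table grill, black ribbed griddle, fixed. Origin on the worktop under the middle of its housing (x -88 to +95, y -175 to +175 mm, griddle rim z 81 mm); x points away from the robot-facing front, y left along the front, z up. Right of the front channel is the dial's black pod: x -167 to -77, y -268 to -176 mm, top z 44 mm. Site and joint values below are in this frame.
- channel_mid (a point): Middle of the floor (z 14 mm) of the open steel channel along the grill's front, grill frame x -130, y 0; axes as the grill's. Inside 65 mm wide (x) and 340 mm long (y). Its fences and end walls, 5 mm thick, reach z 34 mm; the housing stands 10 mm behind it. On the floor lies the cover plate, 7 mm thick (top z 21 mm), 300 mm long, with one window as wide as the channel and 113 mm long.
- channel_left (a point): Left end of the channel floor (grill y +170 mm). The cover plate lifts out for washing and was put back anywhere up to 20 mm left or right: the window's centre lies between y -20 and +20 mm of channel_mid, is not reported, and must be felt for or seen. A tray set down with its centre 105 mm left of channel_mid rides on the plate. The plate sits tight: it shifts only above about 40 N.
- grease_tray: Loose open steel tray, 60 (its x) by 110 mm (its y), walls 17 mm high, 0.2 to 0.33 kg. Black handle bar across its middle, 60 mm along x, 10 mm thick along y, z 41 to 53 mm, on straps at x +-28 mm. Origin: middle of the underside. Grip the bar with fingers closing along y; held loosely, the tray drops by its weight. Underside at z 21 mm riding on the plate, 14 mm when seated. Either way round.
- dial_grip (a point): Middle of the black dial's grip bar, on its vertical axis, 75 mm above the worktop when the dial is in. The bar is 46 mm long along the point's x, 12 mm thick along y, and stands from 14 mm below the point (top of the dial's disc) to 13 mm above it, on a disc 53 mm across; a white pointer lies at its +x end. Marks on the pod: red bar (off), one, two, three white dots.
- dial (a joint): Angle of the dial, rad, grows clockwise from above: 0 off, 0.65 one dot, 1.30 two dots, 1.95 three dots; starts at off. Pushed in, two keys under the dial sit in notches at one of these angles with about 0.08 rad play each way and block turning; they enter only within about 0.12 rad of a notch. 0.02 N m of friction.
- dial_pull (a joint): How far the dial is pulled up, m: 0 fully in, 0.014 fully out; turns freely above 0.009. Slides with about 2 N of friction and stays where it is left.
- pepper_mill: Dark wooden pepper mill, 58 mm across, 160 mm tall, standing at the left. Origin under its foot. Leave it alone.
- salt_shaker: Salt shaker, 44 mm across, 90 mm tall, standing at the left. Origin under its foot. Leave it alone.

How it is judged:
At the end, for the whole second after the job is handed in: The grease tray lies flat (within 0.03 rad) and at rest on the channel floor, in the cover plate's window (underside less than 2.5 mm above the floor, not riding on the plate), along the channel; the dial is at two dots (1.30 rad within 0.12) and pushed in (within 2 mm) (z of grease_tray in the frame of grill between 0.01 and 0.0165 m and angle between grease_tray's own z axis and vertical below 0.03 rad and angle between the y axis of grease_tray and the y axis of grill, either way round below 0.08 rad and x of grease_tray in the frame of grill between -0.136 and -0.124 m and y of grease_tray in the frame of grill between -0.03 and 0.03 m and linear speed of grease_tray below 0.02 m/s and value of joint dial between 1.18 and 1.42 rad and value of joint dial_pull below 0.002 m); the robot touches nothing.
It fails at once if the tray is forced against the grill (more than 45 N) (contact force between grease_tray and grill above 45 N).
It fails at once if the dial is forced round between two marks while it is pushed in ((value of joint dial between 0.22 and 0.43 rad and value of joint dial_pull below 0.003 m) or (value of joint dial between 0.87 and 1.08 rad and value of joint dial_pull below 0.003 m)).
It fails at once if the pepper mill is moved by more than 30 mm (distance of pepper_mill from where it was at the start of the episode above 0.03 m).
It fails at once if the salt shaker is moved by more than 30 mm (distance of salt_shaker from where it was at the start of the episode above 0.03 m).
It also fails if it takes over 67 s, if anything falls off the work surface, if the arm or the gripper's body presses on something with over 40 N, if the wrist force passes 120 N, or if a joint passes its speed limit or range.

ROBOT

A 7-joint arm with a two-finger parallel gripper is mounted at the origin on a cart in front of the work surface, level with it; the furniture and walls round the work are solid. World frame = base frame: x ahead of the robot, y to its left, z up, the work surface at z = 0. Lengths are in m, angles in rad, forces in N, time in s.
With the tool pointing down it reaches from about 0.4 to 0.9 m from the base axis. Payload 5.5 kg.
Tool frame: the origin (TCP) lies on the centre line of the jaws, within the pads' length; the fingertips stand 8 mm ahead of it and the grasp point (between the pads) lies 11 mm behind it; z points along the fingers, y is the line along which they close (so a half turn about z gives the same grasp; the last joint's range is limited). The gripper opens to 92 mm and grips with 3 to 60 N. Pads are 19 mm wide; open, the fingers measure 130 mm over their backs; the gripper's body (75 mm by 190 mm) begins 47 mm behind the grasp point.
Start: joints at [1.579, 0.501, -0.427, 1.55, 0.221, 1.138, -0.21], TCP at [0.164, -0.629, 0.202] pointing down, gripper open.
Joint ranges: [-2.88, 2.88], [-0.31, 2.03], [-1.54, 1.56], [0.2, 2.42], [-1.41, 4.55], [0.19, 2.02], [-2.57, 2.57]. Speed limits (rad/s): [2.57, 2.57, 3.14, 3.14, 3.14, 3.14, 3.14].

INTERFACE

Orientations are given as a 3x3 rotation matrix whose columns are the frame's x, y, z axes.
In Python, from plant import robot gives the robot as it stands. The module is installed in compiled form; this text tells all that it offers.
- The arm moves only by the tool step_arm, never from a script. Its argument "deltas" is a list of rows, each a list of 6 numbers: the shift along the tool's x, y, z in m, then the turn, a rotation vector about the tool's x, y, z in degrees. In form: [[dx, dy, dz, rx, ry, rz], ...]. A call has 1 to 5 rows; each row is the pose to reach, as a shift and turn from the pose commanded when the call began, along the tool's axes at that moment; what a row does not reach only later rows make up. A row lasts 1/10 s, in which the tool goes at most 50 mm and 8.59 degrees, less where a joint would pass 70% of its speed; a pose out of reach is approached as far as the arm can. A call with a gripper value outside its range is refused whole. "grip" is the opening, from 0 (shut) to 1 (fully open), set as the call begins (left out, the last holds). The fingers move at their own pace and stop on an object; "force" is the grip in N (left out, the last holds). Time passes only in rows, so rows that repeat a pose let the fingers close. It gives the time, the measured TCP pose, the force, the opening and the grip force at its end, in the units of the state.
- robot.observe(): the state, without advancing time (a new reading comes with each control period).
- robot.read_camera(name): name is "scene" or "top" or "wrist"; returns a dict with "color" (400x640x3 uint8, blue, green, red), "K" (3x3 intrinsics, pixels), "R" (3x3) and "t" (3): a world point X has camera coordinates R X + t. Camera axes: x right, y down, z forward; pixel columns grow to the right and rows downward; lengths in m; the calibration is good to about 2 mm. A picture is of the moment at which its call begins. There is no depth.
- robot.close_job(): hands the job in; it is judged then, once.
Trained networks look in a picture, given as the dict that the camera call returned (one of the last four; its "shot" number tells which), for a name from the list of things; names that differ only in an ending like _2 or _b are one class to them, and where a whole thing is asked for, a point or a joint stands for the part that bears it (a point fixed in the world has none). Each returns a list of dicts, best first, with "score" (0 to 1); they miss things now and then, are a little off and sometimes report something else, mostly with a low value. They report only what shows in the picture. A call takes as long as a camera call.
- robot.search_frame(picture, query): "pixel" ([column, row] in pixels, amid what is visible of it).
- robot.tip_of(picture, query): "pixel" ([column, row] in pixels: a listed point, or the origin of a listed thing).
The state is a dict: "t": time; "joints": joint angles; "qd": joint speeds; "joint_torque": joint torques, N m; "position": TCP position; "tcp_rot": TCP orientation; "wrist_force": force on the tool from outside, world axes, zero at the start; "torque": the same for the moment, N m; "grip_width": finger opening in m; "grasp_force": force on a finger pad.
Only numpy, scipy, OpenCV 4.12 (cv2) and the standard library are available. Lean on these libraries where they do the work, as an engineer would, in place of code of your own. Each camera call takes 0.05 s, during which the arm holds its last target. There are 200 camera calls.

## Working session

There is one attempt and no reset: what is moved stays moved. The work goes in short steps, Python scripts to look and compute and a tool call to move; the robot and the scene stay as the last step left them, time stands still between calls to the robot, and variables do not carry over. Pictures are saved under pics/ and viewed, at most 10 in all, crops included, and the job is handed in when it is done.

Besides the shell and the picture viewer there is one more tool, called after "Request:" by a JSON object that holds its "op" and its "data", one argument or row to a line. step_arm: Moves the arm, as the interface text tells. Its arguments: {"type":"object","properties":{"deltas":{"type":"array"},"grip":{"type":"number"},"force":{"type":"number"}},"required":["deltas"]}

```bash
mkdir -p pics
cat > h.py <<'E'
import numpy as np,cv2
from plant import robot
def ray(p,px):
    K,R,t=[np.array(p[k]) for k in("K","R","t")]
    d=R.T@np.linalg.solve(K,[px[0],px[1],1.]); return -R.T@t,d
def onz(p,px,z):
    c,d=ray(p,px); return c+d*(z-c[2])/d[2]
def tri(obs):
    A=np.zeros((3,3));b=np.zeros(3)
    for p,px in obs:
        c,d=ray(p,px);d=d/np.linalg.norm(d);M=np.eye(3)-np.outer(d,d);A+=M;b+=M@c
    return np.linalg.solve(A,b)
def proj(p,X):
    v=np.array(p["K"])@(np.array(p["R"])@X+np.array(p["t"]));return v[:2]/v[2]
E
python3 - <<'E'
from h import *
np.set_printoptions(precision=4,suppress=True)
P={n:robot.read_camera(n) for n in("scene","top")}
for n in P: cv2.imwrite(f"pics/{n}0.png",P[n]["color"])
for q in["grill","channel_mid","channel_left","grease_tray","dial_grip","pepper_mill","salt_shaker"]:
    r={n:robot.tip_of(P[n],q)[:2] for n in P}
    for n in P: print(q,n,[(np.round(d["pixel"],1).tolist(),round(d["score"],2)) for d in r[n]])
    if all(r.values()): print("  tri",tri([(P[n],r[n][0]["pixel"]) for n in P]))
o=robot.observe();print(o["t"],o["position"],o["tcp_rot"])
E
```

```text
grill scene [([289.5, 200.9], 0.7)]
grill top [([332.7, 159.3], 0.85)]
  tri [ 0.659   0.0104 -0.0062]
channel_mid scene [([320.3, 219.8], 0.64)]
channel_mid top [([327.0, 213.4], 0.83)]
  tri [0.5243 0.027  0.0001]
channel_left scene [([271.0, 246.5], 0.68)]
channel_left top [([253.5, 201.2], 0.69)]
  tri [0.5484 0.1988 0.0046]
grease_tray scene [([319.0, 218.6], 0.26)]
grease_tray top []
dial_grip scene [([375.4, 168.6], 0.7)]
dial_grip top [([422.4, 215.2], 0.59)]
  tri [ 0.5109 -0.1928  0.0678]
pepper_mill scene [([202.3, 270.1], 0.73)]
pepper_mill top [([197.4, 183.4], 0.97)]
  tri [ 0.6039  0.3474 -0.0042]
salt_shaker scene [([186.0, 250.1], 0.94)]
salt_shaker top [([203.8, 143.2], 0.72)]
  tri [ 0.7034  0.3314 -0.0097]
0.8 [ 0.1639 -0.629   0.2024] [[ 0.9677  0.252   0.    ]
 [ 0.252  -0.9677 -0.0001]
 [ 0.      0.0001 -1.    ]]
```

View pics/scene0.png

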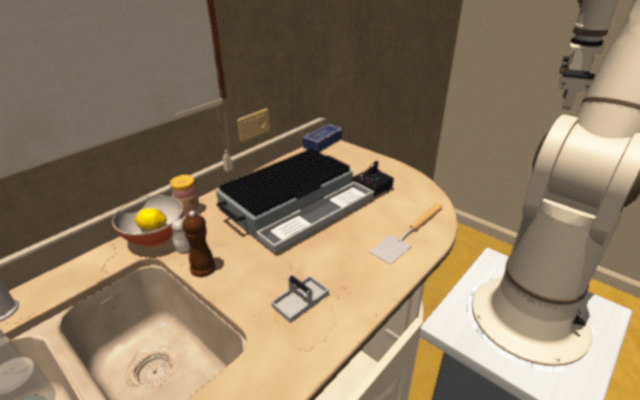

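View pics/top0.png

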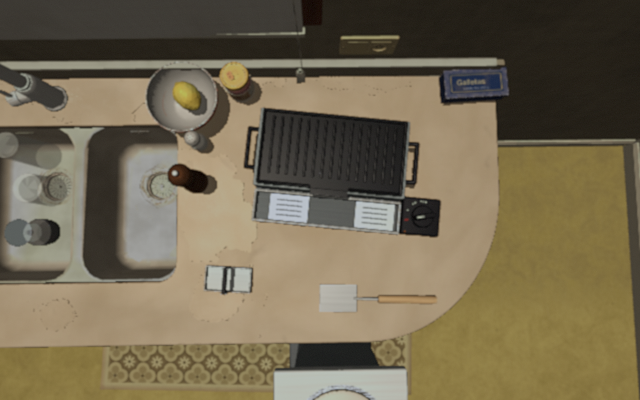

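The top picture shows the tray at about (229,280), its bar across the middle. The channel runs from (254,205) to (402,215), with a dark window at about x 308–356, and the dial is at (422,215). Next I'll enlarge both areas.

Run:
```python
import cv2,numpy as np
a=cv2.imread("pics/top0.png")
c=cv2.resize(a[180:250,245:445],None,fx=4,fy=4,interpolation=cv2.INTER_CUBIC)
d=cv2.resize(a[255:305,195:265],None,fx=6,fy=6,interpolation=cv2.INTER_CUBIC)
o=np.zeros((590,800,3),np.uint8);o[:280]=c;o[290:590,:420]=d
cv2.imwrite("pics/crop0.png",o)
```

```text
(no output)
```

View pics/crop0.png

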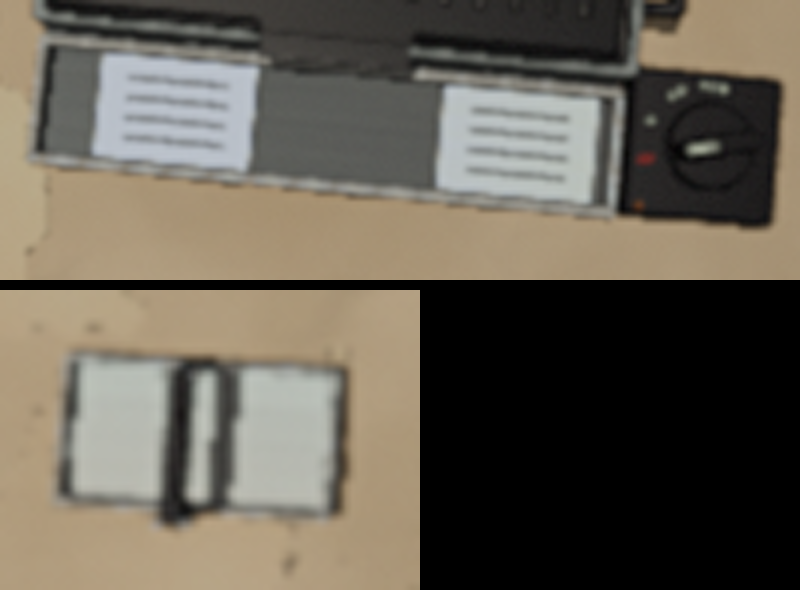

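The crop shows the channel's outer corners at about (44,33), (32,160), (613,214) and (627,85). The window's edges are at x≈254 and x≈440. The dial's pointer points left at the red mark, and the tray lies between (60,355) and (345,515). I'll fit the poses from these.

```bash
cat > fit.py <<'E'
from h import *
from scipy.optimize import least_squares
np.set_printoptions(precision=4,suppress=True)
p=robot.read_camera("top")
f=lambda u,s,o:((np.array(u)+.5)/s-.5+o)
G=[((44,33),(-.0925,.175,.034)),((32,160),(-.1675,.175,.034)),((613,214),(-.1675,-.175,.034)),((627,87),(-.0925,-.175,.034)),((782,80),(-.077,-.268,.044)),((773,225),(-.167,-.268,.044))]
def X(q,l): c,s=np.cos(q[2]),np.sin(q[2]); return np.array([q[0]+c*l[0]-s*l[1],q[1]+s*l[0]+c*l[1],l[2]])
def fit(L,s,o,x0):
    r=least_squares(lambda q:np.concatenate([proj(p,X(q,l))-f(u,s,o) for u,l in L]),x0)
    print("pose",r.x,"res px",r.fun.reshape(-1,2).tolist() and np.round(r.fun,1)); return r.x
g=fit(G,4,[245,180],[.65,.01,-.1])
inv=lambda w:np.array([[np.cos(g[2]),np.sin(g[2])],[-np.sin(g[2]),np.cos(g[2])]])@(w[:2]-g[:2])
for u,n in(((248,170),"wl"),((260,65),"wl"),((437,188),"wr"),((443,83),"wr"),((95,155),'pl'),((594,204),'pr')): print(n,inv(onz(p,f(u,4,[245,180]),.021)))
T=[((70,352-290),(.03,.055,.017)),((60,500-290),(-.03,.055,.017)),((340,516-290),(-.03,-.055,.017)),((345,368-290),(.03,-.055,.017))]
fit(T,6,[195,255],[.4,.2,0])
print("dial",X(g,(-.122,-.222,0)),inv(np.array([.5109,-.1928])),inv(onz(p,[422.4,215.2],.075)))
print("targets mid",X(g,(-.13,0,0)),"start",X(g,(-.13,.105,0)))
E
python3 fit.py
```

```text
pose [ 0.6595  0.0158 -0.1069] res px [-1.2 -0.  -1.5 -0.3  0.6  0.1 -0.4  0.3  1.5 -1.   1.   0.9]
wl [-0.1617  0.0441]
wl [-0.0981  0.043 ]
wr [-0.1618 -0.0697]
wr [-0.0986 -0.0678]
pl [-0.1613  0.1362]
pr [-0.1625 -0.1644]
pose [ 0.3719  0.2642 -0.0664] res px [ 0.1 -0.3 -0.1  0.5 -0.4  0.3  0.4 -0.5]
dial [ 0.5145 -0.1919  0.    ] [-0.1255 -0.2233] [-0.1221 -0.2175]
targets mid [0.5303 0.0297 0.    ] start [0.5415 0.1341 0.    ]
```

```bash
cat > go.py <<'E'
# usage: go.py x y z yaw [mm/row] -> rows for step_arm (tool-down pose)
import sys,json,numpy as np
from plant import robot
from scipy.spatial.transform import Rotation as Ro
o=robot.observe();P=np.array(o["position"]);R=np.array(o["tcp_rot"])
x,y,z,a=map(float,sys.argv[1:5]);st=float(sys.argv[5])/1e3 if len(sys.argv)>5 else .048
c,s=np.cos(a),np.sin(a);T=np.array([[c,s,0],[s,-c,0],[0,0,-1]]);g=np.array([x,y,z])
rv=Ro.from_matrix(R.T@T).as_rotvec()
n=max(1,int(np.ceil(max(np.linalg.norm(g-P)/st,np.degrees(np.linalg.norm(rv))/8.5))))
pose=lambda k:(P+(g-P)*k/n,R@Ro.from_rotvec(rv*k/n).as_matrix())
for b in range(0,n,5):
    p0,R0=pose(b);rows=[]
    for k in range(b+1,min(b+5,n)+1):
        p1,R1=pose(k);rows.append(np.round(np.r_[R0.T@(p1-p0),np.degrees(Ro.from_matrix(R0.T@R1).as_rotvec())],4))
    print("["+",".join("["+",".join(f"{v:.4f}" if i<3 else f"{v:.2f}" for i,v in enumerate(r))+"]" for r in rows)+"]")
print("t",o["t"],"F",np.round(o["wrist_force"],1),"j",np.round(o["joints"],2))
E
python3 go.py .47 -.2 .22 1.46
```

```text
[[0.0368,-0.0307,-0.0016,0.00,0.00,-6.28],[0.0735,-0.0614,-0.0032,0.00,0.00,-12.55],[0.1103,-0.0922,-0.0048,0.00,0.00,-18.83],[0.1471,-0.1229,-0.0064,0.00,0.00,-25.11],[0.1838,-0.1536,-0.0080,0.00,0.00,-31.39]]
[[0.0474,-0.0071,-0.0016,0.00,0.00,-6.28],[0.0948,-0.0142,-0.0032,0.00,0.00,-12.55],[0.1422,-0.0212,-0.0048,0.00,0.00,-18.83],[0.1895,-0.0283,-0.0064,0.00,0.00,-25.11],[0.2369,-0.0354,-0.0080,0.00,0.00,-31.39]]
[[0.0441,0.0186,-0.0016,0.00,0.00,-6.28]]
t 0.85 F [ 0.6 -0.3  0. ] j [ 1.58  0.5  -0.43  1.55  0.22  1.14 -0.21]
```

Request:
{"op": "step_arm", "data": {
  "deltas": [
    [0.037,-0.031,-0.002,0,0,-6.3],
    [0.074,-0.061,-0.003,0,0,-12.6],
    [0.11,-0.092,-0.005,0,0,-18.8],
    [0.147,-0.123,-0.006,0,0,-25.1],
    [0.184,-0.154,-0.008,0,0,-31.4]
  ],
  "grip": 1
}}

```text
t: 1.35
position: [0.3039, -0.432, 0.2105]
tcp_rot: [[0.692, 0.722, 0.0], [0.722, -0.692, -0.001], [-0.0, 0.0, -1.0]]
wrist_force: [1.3, -0.4, 0.0]
grip_width: 0.0922
grasp_force: 0.0
```

Request:
{"op": "step_arm", "data": {
  "deltas": [
    [0.047,-0.007,-0.002,0,0,-6.3],
    [0.095,-0.014,-0.003,0,0,-12.6],
    [0.142,-0.021,-0.005,0,0,-18.8],
    [0.19,-0.028,-0.006,0,0,-25.1],
    [0.237,-0.035,-0.008,0,0,-31.4]
  ]
}}

```text
t: 1.85
position: [0.4434, -0.2373, 0.2188]
tcp_rot: [[0.214, 0.977, 0.001], [0.977, -0.214, -0.001], [-0.001, 0.001, -1.0]]
wrist_force: [0.1, -1.0, -0.3]
grip_width: 0.0918
grasp_force: 0.0
```

Request:
{"op": "step_arm", "data": {
  "deltas": [
    [0.044,0.019,-0.002,0,0,-6.3],
    [0.044,0.019,-0.002,0,0,-6.3]
  ]
}}

```text
t: 2.05
position: [0.4751, -0.1925, 0.2217]
tcp_rot: [[0.096, 0.995, 0.005], [0.995, -0.096, 0.002], [0.003, 0.004, -1.0]]
wrist_force: [0.5, 0.3, 0.6]
grip_width: 0.0919
grasp_force: 0.0
```

Run:
```python
from h import *
np.set_printoptions(precision=4,suppress=True)
p=robot.read_camera("wrist");cv2.imwrite("pics/w1.png",p["color"])
np.savez("w1.npz",**{k:np.array(p[k]) for k in("K","R","t")})
for q in["channel_mid","dial_grip","grill"]:
    for d in robot.tip_of(p,q)[:2]:print(q,d["pixel"],d["score"],onz(p,d["pixel"],.075 if q[0]=='d' else .014))
o=robot.observe();print(o["t"],o["position"],o["tcp_rot"],o["joints"]); print("cam",-np.array(p["R"]).T@p["t"])
```

```text
dial_grip [349.2, 183.2] 0.88 [ 0.5141 -0.1978  0.075 ]
2.25 [ 0.47   -0.2012  0.2201] [[ 0.1118  0.9937 -0.0008]
 [ 0.9937 -0.1118 -0.0006]
 [-0.0007 -0.0007 -1.    ]] [ 1.1033  0.3141 -0.8948  1.8638  0.2756  1.0938 -0.0082]
cam [ 0.4805 -0.1235  0.405 ]
```

View pics/w1.png

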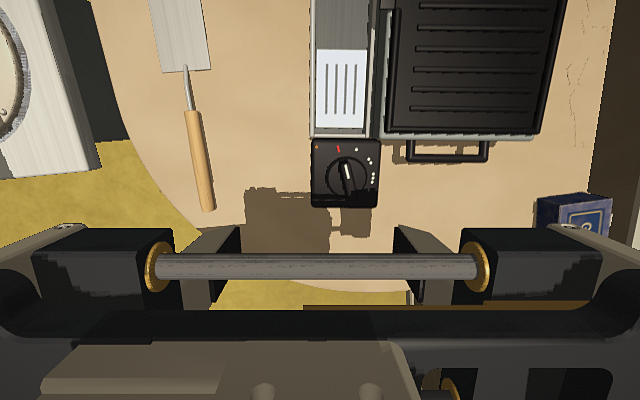

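The wrist picture shows the dial pod between about (311,140) and (379,208), the knob at about (348,178) with its pointer towards the red mark, and the channel's right end above it. I'll zoom in there.

Run:
```python
import cv2
a=cv2.imread("pics/w1.png")
cv2.imwrite("pics/w1c.png",cv2.resize(a[120:215,300:420],None,fx=6,fy=6,interpolation=cv2.INTER_CUBIC))
```

```text
(no output)
```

View pics/w1c.png

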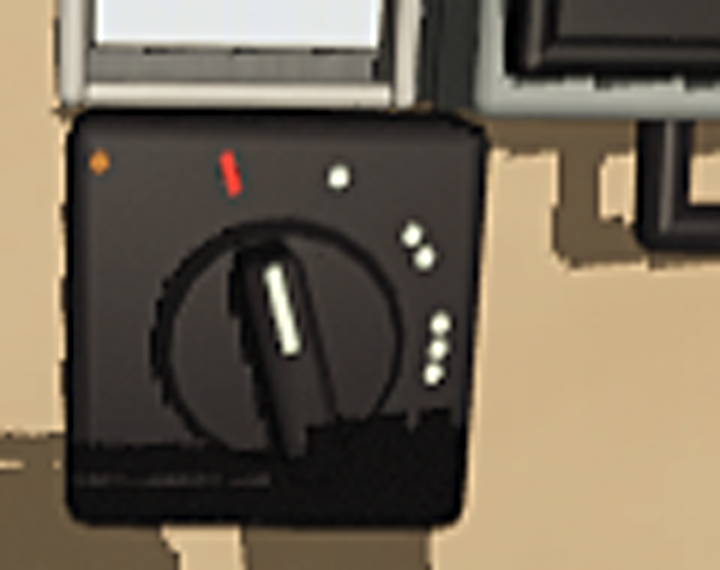

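```bash
cat > f2.py <<'E'
from h import *
from scipy.optimize import least_squares
np.set_printoptions(precision=4,suppress=True)
p=dict(np.load("w1.npz"))
f=lambda u:((np.array(u)+.5)/6-.5+[300,120])
L=[((62,108),(-.1675,-.175,.034)),((418,108),(-.0925,-.175,.034)),((487,122),(-.077,-.176,.044)),((72,112),(-.167,-.176,.044)),((66,525),(-.167,-.268,.044)),((465,525),(-.077,-.268,.044))]
def X(q,l): c,s=np.cos(q[2]),np.sin(q[2]); return np.array([q[0]+c*l[0]-s*l[1],q[1]+s*l[0]+c*l[1],l[2]])
r=least_squares(lambda q:np.concatenate([proj(p,X(q,l))-f(u) for u,l in L]),[.65,.01,-.1])
print(r.x,np.round(r.fun,1))
print("disc",onz(p,f((283,335)),.061),"bartop",onz(p,f((290,350)),.088))
a,b=onz(p,f((275,268)),.089),onz(p,f((292,352)),.089);print("ptr",a,b,"yaw",np.arctan2(*(a-b)[[1,0]]))
a,b=onz(p,f((229,153)),.0445),onz(p,f((235,193)),.0445);print("red",a,b,"yaw",np.arctan2(*(a-b)[[1,0]]))
print("mid",X(r.x,(-.13,0,0)))
E
python3 f2.py
```

```text
[ 0.6574  0.015  -0.1053] [ 0.2 -0.9 -0.7 -0.3  1.6 -1.3 -1.2 -0.3 -0.5  1.3  0.5  1.9]
disc [ 0.5131 -0.1909  0.061 ] bartop [ 0.5117 -0.1886  0.088 ]
ptr [ 0.5099 -0.1726  0.089 ] [ 0.512  -0.1888  0.089 ] yaw 1.6995896876302519
red [ 0.5061 -0.1545  0.0445] [ 0.5067 -0.1629  0.0445] yaw 1.64519793858916
mid [0.5281 0.0286 0.    ]
```

```bash
python3 go.py .513 -.191 .11 1.72
```

```text
[[0.0050,0.0139,0.0367,-0.02,0.01,-4.99],[0.0100,0.0278,0.0734,-0.03,0.02,-9.98],[0.0151,0.0417,0.1101,-0.05,0.03,-14.97]]
t 2.25 F [ 0.1 -1.5 -0.1] j [ 1.1   0.31 -0.89  1.86  0.28  1.09 -0.01]
```

Request:
{"op": "step_arm", "data": {
  "deltas": [
    [0.005,0.014,0.037,0,0,-5],
    [0.01,0.028,0.073,0,0,-10],
    [0.015,0.042,0.11,0,0,-15],
    [0.015,0.042,0.11,0,0,-15]
  ],
  "grip": 0.5,
  "force": 15
}}

```text
t: 2.65
position: [0.5106, -0.1898, 0.105]
tcp_rot: [[-0.15, 0.989, -0.008], [0.989, 0.15, 0.005], [0.006, -0.007, -1.0]]
wrist_force: [-1.2, 0.3, 0.3]
grip_width: 0.0642
grasp_force: 0.0
```

```bash
python3 go.py .513 -.191 .072 1.72 20
python3 - <<'E'
from h import *
p=robot.read_camera("wrist");cv2.imwrite("pics/w2.png",p["color"])
for d in robot.tip_of(p,"dial_grip")[:2]:print(d["pixel"],d["score"],onz(p,d["pixel"],.075))
E
```

```text
[[-0.0009,0.0012,0.0165,-0.20,-0.17,0.04],[-0.0017,0.0024,0.0330,-0.41,-0.34,0.09]]
t 2.65 F [-1.2  0.3  0.3] j [ 0.96  0.55 -0.84  1.88  0.5   0.94  0.04]
[318.1, 221.7] 0.78 [ 0.51244117 -0.19724504  0.075     ]
```

View pics/w2.png

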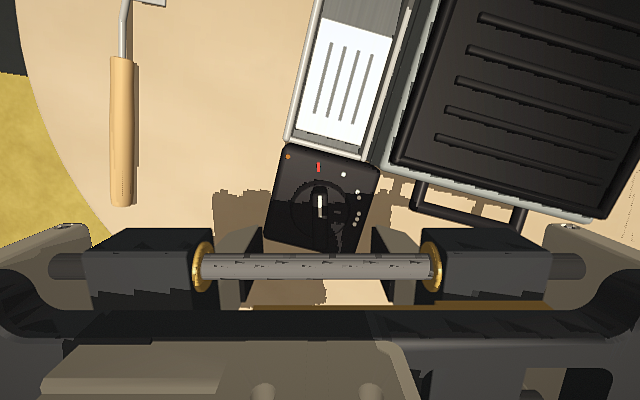

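The bar stands upright in the picture at column 320, on the jaws' centre line, so it is aligned. Next: descend and grip.

Request:
{"op": "step_arm", "data": {
  "deltas": [
    [0,0,0.02,0,0,0],
    [0,0,0.038,0,0,0],
    [0,0,0.038,0,0,0]
  ]
}}

```text
t: 3.05
position: [0.5128, -0.1913, 0.0728]
tcp_rot: [[-0.148, 0.989, -0.001], [0.989, 0.148, -0.001], [-0.001, -0.001, -1.0]]
wrist_force: [-0.6, -0.1, 0.3]
grip_width: 0.0458
grasp_force: 0.0
```

Request:
{"op": "step_arm", "data": {
  "deltas": [
    [0,0,0,0,0,0],
    [0,0,0,0,0,0],
    [0,0,0,0,0,0],
    [0,0,0,0,0,0]
  ],
  "grip": 0,
  "force": 20
}}

```text
t: 3.45
position: [0.5146, -0.19, 0.0733]
tcp_rot: [[-0.151, 0.989, 0.001], [0.989, 0.151, -0.001], [-0.001, 0.001, -1.0]]
wrist_force: [0.0, 0.3, -0.4]
grip_width: 0.0183
grasp_force: 0.0
```

Request:
{"op": "step_arm", "data": {
  "deltas": [
    [0,0,0,0,0,0],
    [0,0,0,0,0,0],
    [0,0,0,0,0,0]
  ]
}}

```text
t: 3.75
position: [0.5141, -0.1896, 0.0723]
tcp_rot: [[-0.151, 0.988, -0.0], [0.988, 0.151, 0.0], [0.0, -0.0, -1.0]]
wrist_force: [0.1, -0.0, -0.4]
grip_width: 0.0005
grasp_force: 0.0
```

Request:
{"op": "step_arm", "data": {
  "deltas": [
    [0,0,-0.005,0,0,0],
    [0,0,-0.01,0,0,0],
    [0,0,-0.013,0,0,0],
    [0,0,-0.013,0,0,0]
  ]
}}

```text
t: 4.15
position: [0.5146, -0.1899, 0.0861]
tcp_rot: [[-0.151, 0.989, 0.001], [0.989, 0.151, -0.001], [-0.001, 0.001, -1.0]]
wrist_force: [0.4, -1.0, -0.5]
grip_width: 0.0005
grasp_force: 0.0
```

The jaws shut on nothing, so I'll look before doing more.

Run:
```python
from h import *
np.set_printoptions(precision=4,suppress=True)
w=robot.read_camera("wrist");s=robot.read_camera("scene")
for n,p in(("w",w),("s",s)):
  for d in robot.tip_of(p,"dial_grip")[:2]:print(n,d["pixel"],d["score"],onz(p,d["pixel"],.075))
o=robot.observe();tip=np.array(o["position"])-[0,0,.008];print(tip,"tip px",proj(w,tip),proj(s,tip),"K",w["K"][0])
a=cv2.resize(w["color"][130:300,200:440],None,fx=2.5,fy=2.5)
u,v=proj(s,tip).astype(int);b=cv2.resize(s["color"][v-40:v+40,u-30:u+30],(200,267),interpolation=cv2.INTER_CUBIC)
im=np.zeros((425,800,3),np.uint8);im[:,:600]=a;im[:267,600:]=b;cv2.imwrite("pics/w3.png",im);print(u,v)
```

```text
w [314.6, 227.6] 0.6 [ 0.5138 -0.1955  0.075 ]
s [374.8, 166.9] 0.74 [ 0.5073 -0.1935  0.075 ]
s [199.1, 269.7] 0.72 [0.5304 0.3924 0.075 ]
[ 0.5139 -0.1897  0.0772] tip px [316.0163 221.2678] [372.2089 165.9928] K [283.4611   0.     316.484 ]
372 165
```

View pics/w3.png

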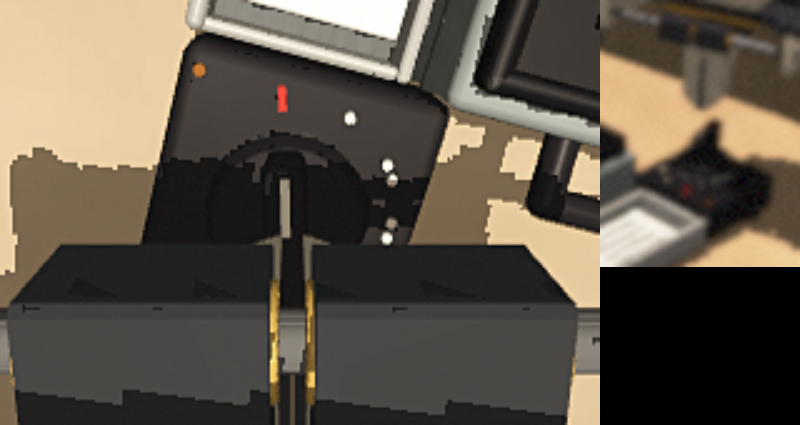

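The wrist crop shows the bar still upright under the jaws. In the scene crop the shut fingertips (705,103) stand above the knob's top (715,122), with worktop visible between them. So the fingers really are higher than the reported tip, which projects to (700,133). I'll compare this across two views, with the projected tip marked.

Run:
```python
from h import *
np.set_printoptions(precision=4,suppress=True)
s=robot.read_camera("scene");t=robot.read_camera("top")
o=robot.observe();T=np.array(o["position"]);tip=T-[0,0,.008]
for n,p in(("s",s),("t",t)):
    print(n,"cam",-np.array(p["R"]).T@p["t"],"f",p["K"][0][0],"tip",proj(p,tip),"d/dx,dy,dz per 10mm",*[proj(p,tip+e)-proj(p,tip) for e in np.eye(3)*.01])
im=np.zeros((600,800,3),np.uint8)
for i,p in enumerate((s,t)):
    c=p["color"][:];u,v=proj(p,tip).round().astype(int);k=8
    q=cv2.resize(c[v-37:v+38,u-25:u+25],None,fx=k,fy=k,interpolation=cv2.INTER_CUBIC)
    for X,col in((tip,(0,0,255)),(np.array([.513,-.191,.088]),(0,255,0))):
        a=((proj(p,X)-[u-25,v-37]+.5)*k).astype(int);cv2.circle(q,tuple(int(x) for x in a),4,col,1)
    im[:,i*400:(i+1)*400]=q
cv2.imwrite("pics/c4.png",im)
print(o["joints"],T,o["joint_torque"])
```

```text
s cam [-0.0607  0.6833  0.6496] f 406.5354946733777 tip [372.1914 166.0162] d/dx,dy,dz per 10mm [-2.8323 -1.0805] [-2.0234  1.2806] [ 0.2136 -3.0465]
t cam [0.4894 0.0522 0.9661] f 393.53813015981166 tip [423.6767 215.6023] d/dx,dy,dz per 10mm [-0.1363 -4.4132] [-4.4035  0.0572] [ 1.2075 -0.1392]
[ 0.9393  0.5773 -0.8192  1.896   0.5335  0.9012  0.0088] [ 0.5139 -0.1897  0.0852] [  0.0109 -47.2576 -11.5226 -21.2809  -0.0521   0.0391  -0.0002]
```

View pics/c4.png

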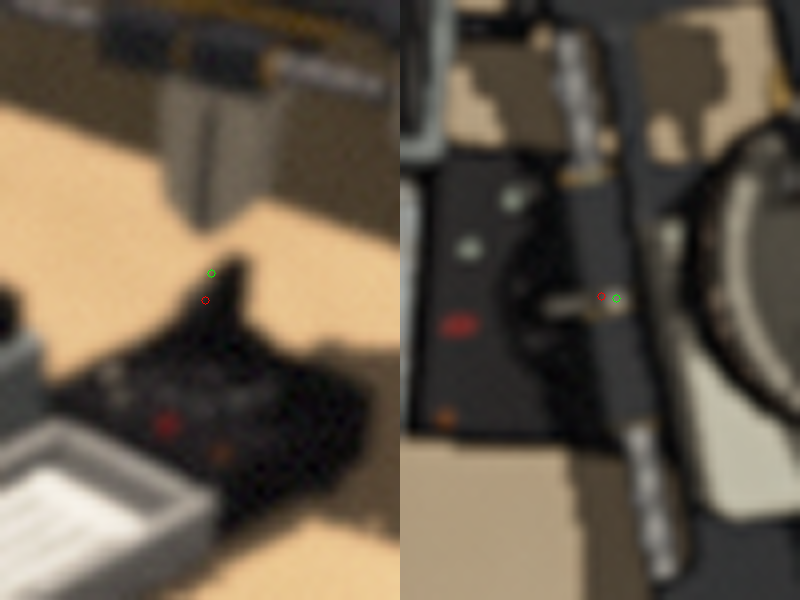

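The scene view puts the real fingertips about 27 mm above the reported tip (8 px at 3 px per 10 mm), while the horizontal position agrees. I'll confirm by touching the top of the dial bar (z 88 mm) with the shut fingers.

Request:
{"op": "step_arm", "data": {
  "deltas": [
    [0,0,0.011,0,0,0],
    [0,0,0.011,0,0,0],
    [0,0,0.011,0,0,0]
  ]
}}

```text
t: 4.75
position: [0.5135, -0.1894, 0.0736]
tcp_rot: [[-0.151, 0.988, -0.001], [0.988, 0.151, 0.001], [0.001, -0.001, -1.0]]
wrist_force: [0.1, -0.2, 0.4]
grip_width: 0.0002
grasp_force: 0.0
```

Request:
{"op": "step_arm", "data": {
  "deltas": [
    [0,0,0.002,0,0,0],
    [0,0,0.003,0,0,0],
    [0,0,0.004,0,0,0]
  ]
}}

```text
t: 5.05
position: [0.5142, -0.1897, 0.0703]
tcp_rot: [[-0.151, 0.988, 0.0], [0.988, 0.151, -0.0], [-0.0, 0.0, -1.0]]
wrist_force: [0.4, -0.1, 0.0]
grip_width: 0.0005
grasp_force: 0.0
```

Request:
{"op": "step_arm", "data": {
  "deltas": [
    [0,0,0.001,0,0,0],
    [0,0,0.002,0,0,0],
    [0,0,0.003,0,0,0]
  ]
}}

```text
t: 5.35
position: [0.5141, -0.1897, 0.0673]
tcp_rot: [[-0.151, 0.989, 0.0], [0.989, 0.151, -0.0], [-0.0, 0.0, -1.0]]
wrist_force: [0.6, -0.2, -0.4]
grip_width: 0.0004
grasp_force: 0.0
```

Request:
{"op": "step_arm", "data": {
  "deltas": [
    [0,0,0.001,0,0,0],
    [0,0,0.002,0,0,0],
    [0,0,0.003,0,0,0]
  ]
}}

```text
t: 5.65
position: [0.5141, -0.1897, 0.0642]
tcp_rot: [[-0.151, 0.988, 0.0], [0.988, 0.151, -0.0], [-0.0, -0.0, -1.0]]
wrist_force: [-0.1, -0.0, 0.2]
grip_width: 0.0005
grasp_force: 0.0
```

Request:
{"op": "step_arm", "data": {
  "deltas": [
    [0,0,0.001,0,0,0],
    [0,0,0.002,0,0,0],
    [0,0,0.003,0,0,0]
  ]
}}

```text
t: 5.95
position: [0.5147, -0.1898, 0.0636]
tcp_rot: [[-0.151, 0.988, 0.0], [0.988, 0.151, -0.002], [-0.002, -0.0, -1.0]]
wrist_force: [-8.7, 0.7, 28.8]
grip_width: 0.0008
grasp_force: 14.1
```

Contact came at reported z 0.064 against a true 0.088. So the real fingertips stand 24 mm above the reported TCP: true tip z = reported z + 0.024. I'll use that from here on.

Request:
{"op": "step_arm", "data": {
  "deltas": [
    [0,0,-0.009,0,0,0],
    [0,0,-0.014,0,0,0],
    [0,0,-0.014,0,0,0],
    [0,0,-0.014,0,0,0],
    [0,0,-0.014,0,0,0]
  ],
  "grip": 0.5
}}

```text
t: 6.45
position: [0.5138, -0.1897, 0.0749]
tcp_rot: [[-0.151, 0.989, -0.001], [0.989, 0.151, 0.0], [0.0, -0.001, -1.0]]
wrist_force: [-0.5, -0.1, 0.2]
grip_width: 0.0361
grasp_force: 0.0
```

Request:
{"op": "step_arm", "data": {
  "deltas": [
    [0,0,0.015,0,0,0],
    [0,0,0.03,0,0,0],
    [0,0,0.034,0,0,0],
    [0,0,0.034,0,0,0]
  ]
}}

```text
t: 6.85
position: [0.5128, -0.1891, 0.0396]
tcp_rot: [[-0.152, 0.988, -0.003], [0.988, 0.152, 0.002], [0.002, -0.002, -1.0]]
wrist_force: [0.8, 0.3, -0.3]
grip_width: 0.0458
grasp_force: 0.0
```

Request:
{"op": "step_arm", "data": {
  "deltas": [
    [0,0,0,0,0,0],
    [0,0,0,0,0,0],
    [0,0,0,0,0,0],
    [0,0,0,0,0,0],
    [0,0,0,0,0,0]
  ],
  "grip": 0,
  "force": 20
}}

```text
t: 7.35
position: [0.513, -0.19, 0.0415]
tcp_rot: [[-0.151, 0.989, -0.002], [0.989, 0.151, -0.001], [-0.0, -0.002, -1.0]]
wrist_force: [-1.1, 1.3, 7.4]
grip_width: 0.0114
grasp_force: 20.0
```

Request:
{"op": "step_arm", "data": {
  "deltas": [
    [0,0,-0.005,0,0,0],
    [0,0,-0.009,0,0,0],
    [0,0,-0.013,0,0,0],
    [0,0,-0.013,0,0,0]
  ],
  "force": 25
}}

```text
t: 7.75
position: [0.5131, -0.19, 0.0547]
tcp_rot: [[-0.151, 0.989, -0.002], [0.989, 0.151, -0.001], [-0.0, -0.002, -1.0]]
wrist_force: [-5.3, -0.4, 0.9]
grip_width: 0.0119
grasp_force: 25.0
```

Request:
{"op": "step_arm", "data": {
  "deltas": [
    [0,0,0,0,0,5],
    [0,0,0,0,0,10],
    [0,0,0,0,0,10]
  ]
}}

```text
t: 8.05
position: [0.5136, -0.1899, 0.0544]
tcp_rot: [[0.024, 1.0, -0.001], [1.0, -0.024, -0.001], [-0.001, -0.001, -1.0]]
wrist_force: [-4.9, -0.6, 1.3]
grip_width: 0.012
grasp_force: 25.0
```

Request:
{"op": "step_arm", "data": {
  "deltas": [
    [0,0,0,0,0,8],
    [0,0,0,0,0,16],
    [0,0,0,0,0,24],
    [0,0,0,0,0,32],
    [0,0,0,0,0,40]
  ]
}}

```text
t: 8.55
position: [0.5153, -0.1906, 0.0546]
tcp_rot: [[0.662, 0.749, 0.002], [0.749, -0.662, -0.001], [0.001, 0.003, -1.0]]
wrist_force: [-0.4, -3.2, -2.4]
grip_width: 0.0119
grasp_force: 25.0
```

Request:
{"op": "step_arm", "data": {
  "deltas": [
    [0,0,0,0,0,8],
    [0,0,0,0,0,16],
    [0,0,0,0,0,24.5],
    [0,0,0,0,0,24.5],
    [0,0,0,0,0,24.5]
  ]
}}

```text
t: 9.05
position: [0.516, -0.1915, 0.055]
tcp_rot: [[0.911, 0.413, 0.004], [0.413, -0.911, -0.002], [0.002, 0.004, -1.0]]
wrist_force: [1.5, -4.7, -2.1]
grip_width: 0.012
grasp_force: 25.0
```

Run:
```python
from plant import robot;import numpy as np
o=robot.observe();R=np.array(o["tcp_rot"]);print(np.arctan2(R[1,0],R[0,0]),o["torque"],o["wrist_force"],o["joints"])
```

```text
0.4258793380364453 [-1.21490596 -0.26640701  0.00541046] [ 1.5141774  -4.74086352 -2.09588052] [ 0.68717481  0.53120181 -0.48042137  1.91719062  0.3450763   0.77016398
 -1.13156175]
```

Request:
{"op": "step_arm", "data": {
  "deltas": [
    [0,0,0.004,0,0,0],
    [0,0,0.008,0,0,0],
    [0,0,0.012,0,0,0],
    [0,0,0.014,0,0,0],
    [0,0,0.014,0,0,0]
  ]
}}

```text
t: 9.55
position: [0.516, -0.1915, 0.0416]
tcp_rot: [[0.911, 0.412, 0.003], [0.412, -0.911, -0.003], [0.002, 0.004, -1.0]]
wrist_force: [-0.9, -5.2, 5.0]
grip_width: 0.0115
grasp_force: 25.0
```

Request:
{"op": "step_arm", "data": {
  "deltas": [
    [0,0,0.002,0,0,0],
    [0,0,0.002,0,0,0]
  ]
}}

```text
t: 9.75
position: [0.5162, -0.1915, 0.0413]
tcp_rot: [[0.911, 0.412, 0.003], [0.413, -0.911, -0.003], [0.002, 0.005, -1.0]]
wrist_force: [-6.4, -3.5, 21.2]
grip_width: 0.0115
grasp_force: 25.0
```

Request:
{"op": "step_arm", "data": {
  "deltas": [
    [0,0,0,0,0,0],
    [0,0,0,0,0,0],
    [0,0,0,0,0,0]
  ],
  "grip": 0.5
}}

```text
t: 10.05
position: [0.5144, -0.1887, 0.0381]
tcp_rot: [[0.911, 0.412, 0.0], [0.412, -0.911, 0.001], [0.001, -0.001, -1.0]]
wrist_force: [-0.0, 1.2, -0.4]
grip_width: 0.0313
grasp_force: 0.0
```

Request:
{"op": "step_arm", "data": {
  "deltas": [
    [0,0,-0.04,0,0,0],
    [0,0,-0.09,0,0,0],
    [0,0,-0.14,0,0,0],
    [0,0,-0.14,0,0,0]
  ]
}}

```text
t: 10.45
position: [0.5193, -0.1901, 0.1851]
tcp_rot: [[0.911, 0.412, 0.011], [0.412, -0.911, -0.004], [0.009, 0.008, -1.0]]
wrist_force: [0.4, 0.0, -0.8]
grip_width: 0.046
grasp_force: 0.0
```

```bash
python3 go.py .42 .26 .18 -.066
python3 - <<'E'
from plant import robot
o=robot.observe();print(o["position"],o["tcp_rot"])
E
```

```text
[[0.0095,-0.0451,0.0002,0.03,-0.06,2.81],[0.0189,-0.0902,0.0004,0.07,-0.12,5.62],[0.0284,-0.1353,0.0007,0.10,-0.18,8.43],[0.0379,-0.1805,0.0009,0.14,-0.24,11.24],[0.0474,-0.2256,0.0011,0.17,-0.31,14.04]]
[[-0.0018,-0.0461,0.0003,0.03,-0.06,2.81],[-0.0035,-0.0921,0.0007,0.07,-0.12,5.62],[-0.0053,-0.1382,0.0010,0.10,-0.18,8.43],[-0.0070,-0.1843,0.0013,0.14,-0.24,11.24],[-0.0088,-0.2303,0.0017,0.17,-0.31,14.04]]
t 10.45 F [ 0.4  0.  -0.8] j [ 0.76  0.36 -0.56  1.82  0.22  1.01 -1.04]
[ 0.51933874 -0.19012081  0.18514169] [[ 0.91128888  0.41160765  0.0114767 ]
 [ 0.41167363 -0.91132241 -0.00403634]
 [ 0.00879758  0.00840293 -0.99992599]]
```

```bash
python3 go.py .44 .262 .18 3.075
```

```text
[[0.0063,-0.0247,0.0001,0.05,0.03,-8.44],[0.0126,-0.0494,0.0003,0.09,0.05,-16.87],[0.0190,-0.0741,0.0004,0.14,0.08,-25.31],[0.0253,-0.0988,0.0005,0.18,0.10,-33.75],[0.0316,-0.1235,0.0007,0.23,0.13,-42.19]]
[[0.0213,-0.0141,0.0002,0.05,0.03,-8.44],[0.0426,-0.0281,0.0005,0.09,0.05,-16.87],[0.0638,-0.0422,0.0007,0.14,0.08,-25.31],[0.0851,-0.0562,0.0010,0.18,0.10,-33.75],[0.1064,-0.0703,0.0012,0.23,0.13,-42.19]]
[[0.0252,0.0039,0.0003,0.05,0.03,-8.44],[0.0504,0.0077,0.0007,0.09,0.05,-16.87],[0.0756,0.0116,0.0010,0.14,0.08,-25.31],[0.1008,0.0155,0.0013,0.18,0.10,-33.75],[0.1260,0.0193,0.0016,0.23,0.13,-42.19]]
[[0.0161,0.0198,0.0003,0.05,0.03,-8.44],[0.0322,0.0396,0.0006,0.09,0.05,-16.87],[0.0482,0.0594,0.0010,0.14,0.08,-25.31]]
t 10.45 F [ 0.4  0.  -0.8] j [ 0.76  0.36 -0.56  1.82  0.22  1.01 -1.04]
```

Request:
{"op": "step_arm", "data": {
  "deltas": [
    [0.006,-0.025,0,0,0,-8.4],
    [0.013,-0.049,0,0,0,-16.9],
    [0.019,-0.074,0,0,0,-25.3],
    [0.025,-0.099,0,0,0,-33.7],
    [0.032,-0.124,0,0,0,-42.2]
  ],
  "grip": 1
}}

```text
t: 10.95
position: [0.4918, -0.062, 0.1777]
tcp_rot: [[0.393, 0.919, -0.001], [0.919, -0.393, 0.001], [0.0, -0.001, -1.0]]
wrist_force: [-0.5, 0.1, 0.7]
grip_width: 0.0814
grasp_force: 0.0
```

Request:
{"op": "step_arm", "data": {
  "deltas": [
    [0.021,-0.014,0,0,0,-8.4],
    [0.043,-0.028,0,0,0,-16.9],
    [0.064,-0.042,0,0,0,-25.3],
    [0.085,-0.056,0,0,0,-33.7],
    [0.106,-0.07,0,0,0,-42.2]
  ]
}}

```text
t: 11.45
position: [0.4701, 0.0631, 0.1779]
tcp_rot: [[-0.326, 0.945, -0.0], [0.945, 0.326, 0.001], [0.001, -0.0, -1.0]]
wrist_force: [0.8, -0.2, -0.1]
grip_width: 0.0918
grasp_force: 0.0
```

Request:
{"op": "step_arm", "data": {
  "deltas": [
    [0.025,0.004,0,0,0,-8.4],
    [0.05,0.008,0,0,0,-16.9],
    [0.076,0.012,0,0,0,-25.3],
    [0.101,0.016,0,0,0,-33.7],
    [0.126,0.019,0,0,0,-42.2]
  ]
}}

```text
t: 11.95
position: [0.448, 0.1885, 0.178]
tcp_rot: [[-0.877, 0.481, -0.0], [0.481, 0.877, 0.001], [0.001, 0.0, -1.0]]
wrist_force: [0.6, 0.1, -1.2]
grip_width: 0.0918
grasp_force: 0.0
```

Request:
{"op": "step_arm", "data": {
  "deltas": [
    [0.016,0.02,0,0,0,-8.4],
    [0.032,0.04,0,0,0,-16.9],
    [0.048,0.059,0,0,0,-25.3],
    [0.048,0.059,0,0,0,-25.3],
    [0.048,0.059,0,0,0,-25.3]
  ]
}}

```text
t: 12.45
position: [0.4347, 0.2626, 0.1778]
tcp_rot: [[-0.998, 0.067, -0.001], [0.067, 0.998, 0.0], [0.001, 0.0, -1.0]]
wrist_force: [-0.3, 0.2, -0.3]
grip_width: 0.092
grasp_force: 0.0
```

Run:
```python
from h import *
np.set_printoptions(precision=4,suppress=True)
p=robot.read_camera("wrist");cv2.imwrite("pics/w5.png",p["color"])
np.savez("w5.npz",**{k:np.array(p[k]) for k in("K","R","t")})
T=[(-.03,.055,.017),(-.03,-.055,.017),(.03,.055,.017),(.03,-.055,.017)]
c,s=np.cos(-.066),np.sin(-.066)
px=[proj(p,np.array([.372+c*a-s*b,.264+s*a+c*b,z])) for a,b,z in T];print("expected corners",np.round(px,1))
for d in robot.tip_of(p,"grease_tray")[:2]:print(d["pixel"],d["score"],onz(p,d["pixel"],0))
o=robot.observe();print(o["t"],o["position"],np.arctan2(o["tcp_rot"][1][0],o["tcp_rot"][0][0]),o["joints"])
m=np.mean(px,0).astype(int);y0,x0=max(0,m[1]-60),max(0,m[0]-80)
cv2.imwrite("pics/w5c.png",cv2.resize(p["color"][y0:y0+120,x0:x0+160],None,fx=5,fy=5,interpolation=cv2.INTER_CUBIC));print(x0,y0)
```

```text
expected corners [[362.  100.9]
 [266.4 100.9]
 [359.9 153.3]
 [268.7 153.4]]
[314.6, 124.6] 0.82 [0.3686 0.2645 0.    ]
12.55 [0.4355 0.2611 0.1778] 3.07156780450876 [ 0.3535  0.5185 -1.2104  1.912   0.5476  1.099   0.422 ]
234 67
```

View pics/w5c.png

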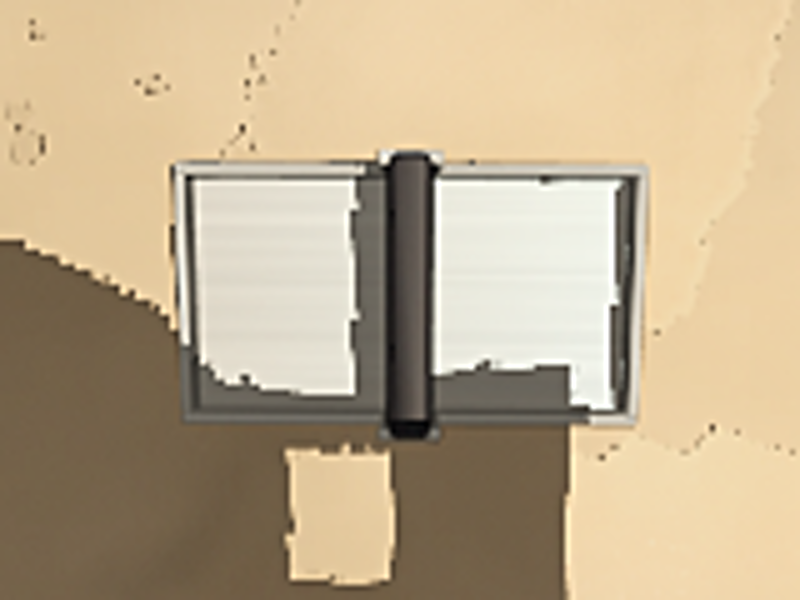

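```bash
python3 - <<'E'
from h import *
p=dict(np.load("w5.npz"));f=lambda u:((np.array(u)+.5)/5-.5+[234,67])
print("bar",onz(p,f((390,160)),.053),onz(p,f((432,160)),.053),onz(p,f((388,420)),.053),onz(p,f((432,420)),.053))
E
python3 go.py .3705 .266 .07 3.072;python3 go.py .3705 .266 .006 3.072
```

```text
bar [0.34200834 0.26359031 0.053     ] [0.34258149 0.27221247 0.053     ] [0.39488851 0.25940508 0.053     ] [0.39551746 0.26886455 0.053     ]
[[0.0217,0.0001,0.0360,-0.02,-0.01,-0.01],[0.0434,0.0003,0.0719,-0.03,-0.02,-0.02],[0.0651,0.0004,0.1079,-0.05,-0.03,-0.02]]
t 12.55 F [-0.1  0.7  0.1] j [ 0.35  0.52 -1.21  1.91  0.55  1.1   0.42]
[[0.0163,0.0001,0.0430,-0.01,-0.01,-0.01],[0.0325,0.0002,0.0859,-0.02,-0.02,-0.01],[0.0488,0.0003,0.1289,-0.03,-0.03,-0.02],[0.0651,0.0005,0.1719,-0.05,-0.03,-0.02]]
t 12.55 F [-0.1  0.7  0.1] j [ 0.35  0.52 -1.21  1.91  0.55  1.1   0.42]
```

Request:
{"op": "step_arm", "data": {
  "deltas": [
    [0.022,0,0.036,0,0,0],
    [0.043,0,0.072,0,0,0],
    [0.065,0,0.108,0,0,0],
    [0.065,0,0.108,0,0,0],
    [0.065,0,0.108,0,0,0]
  ],
  "grip": 0.5
}}

```text
t: 13.05
position: [0.3705, 0.2654, 0.07]
tcp_rot: [[-0.998, 0.069, -0.001], [0.069, 0.998, -0.001], [0.001, -0.001, -1.0]]
wrist_force: [-0.2, 0.3, 0.7]
grip_width: 0.0566
grasp_force: 0.0
```

Request:
{"op": "step_arm", "data": {
  "deltas": [
    [0,0,0.025,0,0,0],
    [0,0,0.045,0,0,0],
    [0,0,0.06,0,0,0],
    [0,0,0.062,0,0,0]
  ]
}}

```text
t: 13.45
position: [0.3721, 0.266, 0.0082]
tcp_rot: [[-0.998, 0.071, 0.0], [0.071, 0.998, -0.0], [-0.0, -0.0, -1.0]]
wrist_force: [-0.0, 0.1, 0.1]
grip_width: 0.0458
grasp_force: 0.0
```

Request:
{"op": "step_arm", "data": {
  "deltas": [
    [0,0,0,0,0,0],
    [0,0,0,0,0,0],
    [0,0,0,0,0,0],
    [0,0,0,0,0,0],
    [0,0,0,0,0,0]
  ],
  "grip": 0,
  "force": 25
}}

```text
t: 13.95
position: [0.3709, 0.2665, 0.0087]
tcp_rot: [[-0.998, 0.068, 0.001], [0.068, 0.998, 0.0], [-0.001, 0.0, -1.0]]
wrist_force: [0.2, -2.2, 2.5]
grip_width: 0.0104
grasp_force: 2.2
```

Request:
{"op": "step_arm", "data": {
  "deltas": [
    [0,0,0,0,0,0],
    [0,0,-0.03,0,0,0],
    [0,0,-0.07,0,0,0],
    [0,0,-0.082,0,0,0]
  ]
}}

```text
t: 14.35
position: [0.3715, 0.268, 0.0928]
tcp_rot: [[-0.998, 0.067, 0.003], [0.067, 0.998, 0.002], [-0.003, 0.002, -1.0]]
wrist_force: [1.0, 0.0, -2.0]
grip_width: 0.01
grasp_force: 25.0
```

```bash
python3 go.py .5403 .1336 .09 3.036 35
```

```text
[[-0.0254,-0.0175,0.0004,0.02,0.02,0.31],[-0.0507,-0.0351,0.0009,0.04,0.04,0.62],[-0.0761,-0.0526,0.0013,0.06,0.06,0.94],[-0.1014,-0.0701,0.0017,0.08,0.09,1.25],[-0.1268,-0.0876,0.0021,0.10,0.11,1.56]]
[[-0.0258,-0.0168,0.0004,0.02,0.02,0.31],[-0.0516,-0.0337,0.0008,0.04,0.04,0.62]]
t 14.35 F [ 1.  0. -2.] j [ 0.24  0.54 -1.13  2.1   0.64  0.9   0.24]
```

Request:
{"op": "step_arm", "data": {
  "deltas": [
    [-0.025,-0.018,0,0,0,0.3],
    [-0.051,-0.035,0,0,0,0.6],
    [-0.076,-0.053,0,0,0,0.9],
    [-0.101,-0.07,0,0,0,1.3],
    [-0.127,-0.088,0.002,0,0,1.6]
  ]
}}

```text
t: 14.85
position: [0.4918, 0.1688, 0.0876]
tcp_rot: [[-0.995, 0.096, -0.001], [0.096, 0.995, -0.0], [0.0, -0.001, -1.0]]
wrist_force: [-0.4, 0.3, -2.2]
grip_width: 0.0094
grasp_force: 25.0
```

Request:
{"op": "step_arm", "data": {
  "deltas": [
    [-0.026,-0.017,0,0,0,0.3],
    [-0.052,-0.034,0,0,0,0.6],
    [-0.052,-0.034,0,0,0,0.6],
    [-0.052,-0.034,0,0,0,0.6],
    [-0.052,-0.034,0,0,0,0.6]
  ]
}}

```text
t: 15.35
position: [0.5385, 0.1319, 0.0877]
tcp_rot: [[-0.994, 0.105, -0.001], [0.105, 0.994, 0.0], [0.001, 0.0, -1.0]]
wrist_force: [-0.6, -0.0, -1.7]
grip_width: 0.0102
grasp_force: 25.0
```

```bash
python3 go.py .5403 .1336 .045 3.036 20
python3 - <<'E'
from h import *
np.set_printoptions(precision=4,suppress=True)
o=robot.observe();print(o["position"],np.arctan2(o["tcp_rot"][1][0],o["tcp_rot"][0][0]))
p=robot.read_camera("top");s=robot.read_camera("scene");a=cv2.resize(p["color"][170:240,235:345],None,fx=4,fy=4,interpolation=cv2.INTER_CUBIC)
b=cv2.resize(s["color"][170:260,220:330],None,fx=3.2,fy=3.2,interpolation=cv2.INTER_CUBIC)
im=np.zeros((290,800,3),np.uint8);im[:280,:440]=a;im[:288,445:797]=b;cv2.imwrite("pics/c6.png",im)
E
```

```text
[[-0.0006,0.0006,0.0142,0.00,-0.03,0.01],[-0.0011,0.0012,0.0285,0.00,-0.06,0.02],[-0.0017,0.0018,0.0427,0.00,-0.08,0.03]]
t 15.35 F [-0.6 -0.  -1.7] j [ 0.48  0.69 -1.04  1.87  0.71  1.    0.6 ]
[0.5385 0.1319 0.0877] 3.036531786108646
```

View pics/c6.png

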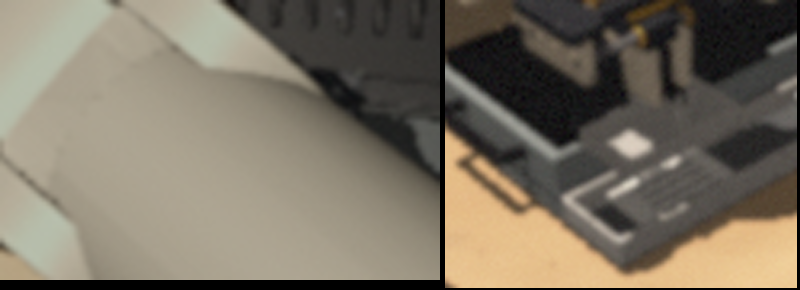

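The arm hides the tray in the top view. In the scene crop the tray hangs above the left end of the channel, so from here I go by feel.

Request:
{"op": "step_arm", "data": {
  "deltas": [
    [-0.001,0.001,0.015,0,0,0],
    [-0.0015,0.0015,0.03,0,0,0],
    [-0.0015,0.0015,0.043,0,0,0],
    [-0.0015,0.0015,0.043,0,0,0]
  ]
}}

```text
t: 15.85
position: [0.5393, 0.132, 0.0425]
tcp_rot: [[-0.994, 0.106, -0.004], [0.106, 0.994, -0.001], [0.004, -0.002, -1.0]]
wrist_force: [0.2, -1.1, -2.3]
grip_width: 0.01
grasp_force: 25.0
```

Request:
{"op": "step_arm", "data": {
  "deltas": [
    [0,0,0.004,0,0,0],
    [0,0,0.007,0,0,0],
    [0,0,0.01,0,0,0]
  ]
}}

```text
t: 16.15
position: [0.5418, 0.1327, 0.0354]
tcp_rot: [[-0.994, 0.106, 0.001], [0.106, 0.994, 0.0], [-0.001, 0.0, -1.0]]
wrist_force: [0.5, 0.5, -2.3]
grip_width: 0.0095
grasp_force: 25.0
```

Request:
{"op": "step_arm", "data": {
  "deltas": [
    [0,0,0.002,0,0,0],
    [0,0,0.004,0,0,0],
    [0,0,0.004,0,0,0]
  ]
}}

```text
t: 16.45
position: [0.5414, 0.1324, 0.0312]
tcp_rot: [[-0.994, 0.106, -0.0], [0.106, 0.994, -0.0], [0.0, -0.0, -1.0]]
wrist_force: [0.2, 0.3, -2.4]
grip_width: 0.0097
grasp_force: 25.0
```

Request:
{"op": "step_arm", "data": {
  "deltas": [
    [0,0,0.001,0,0,0],
    [0,0,0.002,0,0,0],
    [0,0,0.002,0,0,0]
  ]
}}

```text
t: 16.75
position: [0.5417, 0.1326, 0.0299]
tcp_rot: [[-0.994, 0.106, 0.001], [0.106, 0.994, -0.0], [-0.001, -0.0, -1.0]]
wrist_force: [-0.9, -0.5, 2.9]
grip_width: 0.0097
grasp_force: 25.0
```

The tray rests on the plate at reported z 0.030, as predicted, with no side load. Now slide it along.

Request:
{"op": "step_arm", "data": {
  "deltas": [
    [0,-0.02,0,0,0,0],
    [0,-0.04,0,0,0,0],
    [0,-0.06,0,0,0,0],
    [0,-0.08,0,0,0,0],
    [0,-0.09,0,0,0,0]
  ]
}}

```text
t: 17.25
position: [0.532, 0.0412, 0.0292]
tcp_rot: [[-0.994, 0.108, 0.0], [0.108, 0.994, -0.001], [-0.0, -0.001, -1.0]]
wrist_force: [1.2, 0.8, -1.3]
grip_width: 0.0096
grasp_force: 25.0
```

Request:
{"op": "step_arm", "data": {
  "deltas": [
    [0,0,0,0,0,0],
    [0,0,0,0,0,0],
    [0,0,0,0,0,0]
  ],
  "grip": 0.14
}}

```text
t: 17.55
position: [0.5322, 0.0442, 0.0296]
tcp_rot: [[-0.994, 0.105, 0.001], [0.105, 0.994, 0.001], [-0.001, 0.001, -1.0]]
wrist_force: [-0.1, -0.4, -0.3]
grip_width: 0.0127
grasp_force: 0.6
```

Request:
{"op": "step_arm", "data": {
  "deltas": [
    [0,-0.003,0,0,0,0],
    [0,-0.006,0,0,0,0],
    [0,-0.009,0,0,0,0],
    [0,-0.012,0,0,0,0],
    [0,-0.015,0,0,0,0]
  ]
}}

```text
t: 18.05
position: [0.5303, 0.0284, 0.0293]
tcp_rot: [[-0.994, 0.106, 0.0], [0.106, 0.994, 0.001], [-0.0, 0.001, -1.0]]
wrist_force: [-1.0, 0.9, -0.3]
grip_width: 0.0127
grasp_force: 0.5
```

Request:
{"op": "step_arm", "data": {
  "deltas": [
    [0,-0.001,0,0,0,0],
    [0,-0.002,0,0,0,0],
    [0,-0.003,0,0,0,0],
    [0,-0.004,0,0,0,0]
  ]
}}

```text
t: 18.45
position: [0.5299, 0.0242, 0.0294]
tcp_rot: [[-0.994, 0.106, 0.0], [0.106, 0.994, 0.0], [-0.0, 0.0, -1.0]]
wrist_force: [-0.0, 1.1, -0.4]
grip_width: 0.0128
grasp_force: 0.5
```

Request:
{"op": "step_arm", "data": {
  "deltas": [
    [0,-0.001,0,0,0,0],
    [0,-0.002,0,0,0,0],
    [0,-0.003,0,0,0,0],
    [0,-0.004,0,0,0,0]
  ]
}}

```text
t: 18.85
position: [0.5295, 0.0202, 0.0293]
tcp_rot: [[-0.994, 0.106, 0.0], [0.106, 0.994, -0.0], [-0.0, -0.0, -1.0]]
wrist_force: [-0.1, 1.1, -1.0]
grip_width: 0.0128
grasp_force: 0.5
```

Request:
{"op": "step_arm", "data": {
  "deltas": [
    [0,-0.001,0,0,0,0],
    [0,-0.002,0,0,0,0],
    [0,-0.003,0,0,0,0],
    [0,-0.004,0,0,0,0]
  ]
}}

```text
t: 19.25
position: [0.529, 0.0161, 0.0293]
tcp_rot: [[-0.994, 0.106, 0.0], [0.106, 0.994, 0.0], [-0.0, 0.0, -1.0]]
wrist_force: [0.4, 0.8, -0.5]
grip_width: 0.0129
grasp_force: 0.5
```

Request:
{"op": "step_arm", "data": {
  "deltas": [
    [0,-0.001,0,0,0,0],
    [0,-0.002,0,0,0,0],
    [0,-0.003,0,0,0,0]
  ]
}}

```text
t: 19.55
position: [0.5287, 0.0131, 0.0293]
tcp_rot: [[-0.994, 0.106, 0.0], [0.106, 0.994, -0.0], [-0.0, -0.0, -1.0]]
wrist_force: [-0.3, 0.8, -1.2]
grip_width: 0.0131
grasp_force: 0.5
```

Request:
{"op": "step_arm", "data": {
  "deltas": [
    [0,-0.001,0,0,0,0],
    [0,-0.002,0,0,0,0],
    [0,-0.003,0,0,0,0]
  ]
}}

```text
t: 19.85
position: [0.5288, 0.0127, 0.0299]
tcp_rot: [[-0.994, 0.105, 0.001], [0.105, 0.994, 0.003], [-0.001, 0.003, -1.0]]
wrist_force: [-1.1, 6.7, 3.0]
grip_width: 0.0128
grasp_force: 3.6
```

It is blocked sideways (6.7 N) near the expected seat. I'll ease off, open the jaws so the tray can settle, then check the bar height by touch: its top should be at z 67 mm seated, 74 mm riding.

Request:
{"op": "step_arm", "data": {
  "deltas": [
    [0,0.002,0,0,0,0],
    [0,0.002,0,0,0,0],
    [0,0.002,0,0,0,0]
  ],
  "grip": 0.3
}}

```text
t: 20.15
position: [0.5285, 0.0113, 0.0292]
tcp_rot: [[-0.994, 0.107, -0.0], [0.107, 0.994, -0.001], [0.0, -0.001, -1.0]]
wrist_force: [0.1, -0.8, -0.0]
grip_width: 0.0272
grasp_force: 0.0
```

Run:
```python
from h import *
np.set_printoptions(precision=4,suppress=True)
o=robot.observe();print(o["t"],o["position"],o["wrist_force"],o["grip_width"],o["grasp_force"])
for n in("scene","top"):
    p=robot.read_camera(n)
    for d in robot.tip_of(p,"grease_tray")[:2]:print(n,d["pixel"],d["score"],onz(p,d["pixel"],.014),onz(p,d["pixel"],.021))
```

```text
20.15 [0.5285 0.0113 0.0292] [ 0.1259 -0.8236 -0.0105] 0.02724522697620437 0.0
scene [323.2, 214.0] 0.73 [0.5229 0.0163 0.014 ] [0.5165 0.0236 0.021 ]
```

Request:
{"op": "step_arm", "data": {
  "deltas": [
    [0,0,-0.02,0,0,0],
    [0,0,-0.038,0,0,0],
    [0,0,-0.038,0,0,0]
  ]
}}

```text
t: 20.65
position: [0.5307, 0.0126, 0.0699]
tcp_rot: [[-0.994, 0.106, 0.004], [0.106, 0.994, -0.0], [-0.004, 0.0, -1.0]]
wrist_force: [-0.2, 0.1, 0.8]
grip_width: 0.0276
grasp_force: 0.0
```

Request:
{"op": "step_arm", "data": {
  "deltas": [
    [0,0,0,0,0,0],
    [0,0,0,0,0,0],
    [0,0,0,0,0,0],
    [0,0,0.008,0,0,0],
    [0,0,0.008,0,0,0]
  ],
  "grip": 0
}}

```text
t: 21.15
position: [0.5276, 0.0121, 0.0579]
tcp_rot: [[-0.994, 0.106, -0.002], [0.106, 0.994, -0.0], [0.002, -0.0, -1.0]]
wrist_force: [0.1, -0.2, -0.1]
grip_width: 0.0002
grasp_force: 0.0
```

Request:
{"op": "step_arm", "data": {
  "deltas": [
    [0,0,0.002,0,0,0],
    [0,0,0.004,0,0,0],
    [0,0,0.006,0,0,0],
    [0,0,0.008,0,0,0],
    [0,0,0.009,0,0,0]
  ]
}}

```text
t: 21.65
position: [0.5286, 0.0123, 0.0502]
tcp_rot: [[-0.994, 0.106, -0.0], [0.106, 0.994, 0.0], [0.0, 0.0, -1.0]]
wrist_force: [-0.4, -0.3, -0.9]
grip_width: 0.0005
grasp_force: 0.0
```

Request:
{"op": "step_arm", "data": {
  "deltas": [
    [0,0,0.001,0,0,0],
    [0,0,0.002,0,0,0],
    [0,0,0.002,0,0,0]
  ]
}}

```text
t: 21.95
position: [0.5285, 0.0122, 0.0483]
tcp_rot: [[-0.994, 0.106, -0.0], [0.106, 0.994, -0.0], [0.0, -0.0, -1.0]]
wrist_force: [0.2, 0.7, -0.7]
grip_width: 0.0004
grasp_force: 0.0
```

Request:
{"op": "step_arm", "data": {
  "deltas": [
    [0,0,0.001,0,0,0],
    [0,0,0.002,0,0,0],
    [0,0,0.002,0,0,0]
  ]
}}

```text
t: 22.25
position: [0.5285, 0.0122, 0.0462]
tcp_rot: [[-0.994, 0.106, -0.0], [0.106, 0.994, -0.0], [0.0, -0.0, -1.0]]
wrist_force: [0.5, 0.8, 0.7]
grip_width: 0.0006
grasp_force: 0.0
```

Request:
{"op": "step_arm", "data": {
  "deltas": [
    [0,0,0.001,0,0,0],
    [0,0,0.0015,0,0,0],
    [0,0,0.0015,0,0,0]
  ]
}}

```text
t: 22.55
position: [0.5286, 0.0123, 0.0448]
tcp_rot: [[-0.994, 0.106, -0.0], [0.106, 0.994, 0.0], [0.0, -0.0, -1.0]]
wrist_force: [0.5, 0.1, -0.3]
grip_width: 0.0002
grasp_force: 0.0
```

Request:
{"op": "step_arm", "data": {
  "deltas": [
    [0,0,0.001,0,0,0],
    [0,0,0.001,0,0,0]
  ]
}}

```text
t: 22.75
position: [0.5286, 0.0122, 0.0437]
tcp_rot: [[-0.994, 0.106, -0.0], [0.106, 0.994, -0.0], [0.0, -0.0, -1.0]]
wrist_force: [0.1, -0.5, 1.0]
grip_width: 0.0004
grasp_force: 0.0
```

Request:
{"op": "step_arm", "data": {
  "deltas": [
    [0,0,0.001,0,0,0],
    [0,0,0.001,0,0,0]
  ]
}}

```text
t: 22.95
position: [0.5287, 0.0123, 0.043]
tcp_rot: [[-0.994, 0.106, 0.0], [0.106, 0.994, -0.0], [-0.0, -0.0, -1.0]]
wrist_force: [-0.7, -0.4, 2.0]
grip_width: 0.0004
grasp_force: 1.1
```

Request:
{"op": "step_arm", "data": {
  "deltas": [
    [0,0,0.001,0,0,0],
    [0,0,0.001,0,0,0]
  ]
}}

```text
t: 23.15
position: [0.5287, 0.0123, 0.0429]
tcp_rot: [[-0.994, 0.106, 0.0], [0.106, 0.994, -0.001], [-0.0, -0.001, -1.0]]
wrist_force: [-4.0, -1.1, 11.5]
grip_width: 0.0007
grasp_force: 6.1
```

The fingers touched the bar's top at z 0.067, so the tray sits flat on the channel floor. Next I back off and check the final state numerically.

Request:
{"op": "step_arm", "data": {
  "deltas": [
    [0,0,-0.03,0,0,0],
    [0,0,-0.08,0,0,0],
    [0,0,-0.13,0,0,0],
    [0,0,-0.15,0,0,0],
    [0,0,-0.15,0,0,0]
  ]
}}

```text
t: 23.65
position: [0.531, 0.0127, 0.1951]
tcp_rot: [[-0.994, 0.107, 0.006], [0.107, 0.994, -0.001], [-0.006, -0.0, -1.0]]
wrist_force: [0.1, 0.6, -0.1]
grip_width: 0.0003
grasp_force: 0.0
```

Request:
{"op": "step_arm", "data": {
  "deltas": [
    [0.05,0,0,0,0,0],
    [0.1,0,0,0,0,0],
    [0.1,0,0,0,0,0],
    [0.1,0,0,0,0,0]
  ]
}}

```text
t: 24.05
position: [0.4278, 0.0213, 0.1909]
tcp_rot: [[-0.994, 0.108, -0.001], [0.108, 0.994, -0.002], [0.001, -0.002, -1.0]]
wrist_force: [0.6, -0.9, 0.4]
grip_width: 0.0007
grasp_force: 0.0
```

Run:
```python
from h import *
np.set_printoptions(precision=4,suppress=True)
P={n:robot.read_camera(n) for n in("scene","top")}
for q,z in(("grease_tray",.014),("dial_grip",.075),("pepper_mill",0),("salt_shaker",0)):
    for n in P:
        for d in robot.tip_of(P[n],q)[:1]:print(q,n,np.round(d["pixel"],1),round(d["score"],2),onz(P[n],d["pixel"],z))
p=P["top"];x,y=415,208;print("pointer blob px:")
c=p["color"][195:240,402:445].min(2);ys,xs=np.where(c>110);print(list(zip((xs+402).tolist(),(ys+195).tolist())))
```

```text
grease_tray scene [325.4 214.3] 0.64 [0.5176 0.0134 0.014 ]
grease_tray top [332.2 213.5] 0.76 [0.5236 0.015  0.014 ]
dial_grip scene [375.9 168. ] 0.5 [ 0.5012 -0.1902  0.075 ]
dial_grip top [423.4 217.2] 0.68 [ 0.5104 -0.1895  0.075 ]
pepper_mill scene [203.4 271.4] 0.59 [0.5954 0.3512 0.    ]
pepper_mill top [197.6 177.3] 0.58 [0.6176 0.3447 0.    ]
salt_shaker scene [180.6 247. ] 0.8 [0.7107 0.3379 0.    ]
salt_shaker top [203.2 144.5] 0.75 [0.6992 0.3315 0.    ]
pointer blob px:
[(403, 195), (407, 195), (408, 195), (409, 195), (410, 195), (411, 195), (412, 195), (413, 195), (414, 195), (415, 195), (416, 195), (417, 195), (418, 195), (419, 195), (420, 195), (421, 195), (422, 195), (423, 195), (424, 195), (425, 195), (426, 195), (427, 195), (428, 195), (429, 195), (430, 195), (431, 195), (432, 195), (433, 195), (434, 195), (435, 195), (436, 195), (437, 195), (438, 195), (439, 195), (440, 195), (441, 195), (442, 195), (443, 195), (444, 195), (402, 196), (403, 196), (417, 196), (418, 196), (419, 196), (420, 196), (421, 196), (422, 196), (423, 196), (424, 196), (425, 196), (426, 196)
[... 3537 characters left out ...]
38), (430, 238), (431, 238), (432, 238), (433, 238), (434, 238), (435, 238), (436, 238), (437, 238), (438, 238), (439, 238), (440, 238), (441, 238), (442, 238), (443, 238), (444, 238), (402, 239), (403, 239), (404, 239), (405, 239), (406, 239), (407, 239), (408, 239), (409, 239), (410, 239), (411, 239), (412, 239), (413, 239), (414, 239), (415, 239), (416, 239), (417, 239), (418, 239), (419, 239), (420, 239), (421, 239), (422, 239), (423, 239), (424, 239), (425, 239), (426, 239), (427, 239), (428, 239), (429, 239), (430, 239), (431, 239), (432, 239), (433, 239), (434, 239), (435, 239), (436, 239), (437, 239), (438, 239), (439, 239), (440, 239), (441, 239), (442, 239), (443, 239), (444, 239)]
```

The pointer line from (424,213) to (422,208) gives a yaw of about 0.4 rad, as expected for two dots. The tray's position agrees and the mill and shaker have not moved, so I'll hand in.

```bash
python3 -c "
from plant import robot
print(robot.close_job())"
```

```text
the job is handed in; nothing more can be done
None
```

I handed the job in at about 24 s of the 67 s limit; the hand-in gave no verdict. By touch, the tray is seated in the window on the channel floor; the dial is turned to two dots and pushed in, and the mill and shaker were not touched.

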